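# Line the peg dolls up by height from the moon

## Robot

A 6-joint arm with a two-finger parallel gripper is mounted at the origin on the work surface. World frame = base frame: x ahead of the robot, y to its left, z up, the work surface at z = 0. Lengths are in m, angles in degrees, forces in N, time in s.
With the tool pointing down it reaches from about 0.325 to 1 m from the base axis. Payload 5.1 kg.
Tool frame: the origin (TCP) lies on the centre line of the jaws, within the pads' length; the fingertips stand 17 mm ahead of it and the grasp point (between the pads) lies 2 mm behind it; y points along the fingers, x is the direction in which the jaws open and shut, and the axes are right-handed (so a half turn about y gives the same grasp; the last joint's range is limited). The gripper opens to 85 mm and grips with 20 to 120 N. Pads are 22 mm wide; open, the fingers measure 114 mm over their backs; the gripper's body (76 mm by 85 mm) begins 54 mm behind the grasp point. The pads swing forward as they close: fully open they stand 13 mm farther back than shut.
Start: joints at [59.84, 7.093, 94.555, -0, 78.352, -4.733], TCP at [0.279, 0.587, 0.248] pointing down, gripper open.
Joint ranges: [-149.61, 149.61], [-58.7, 133.49], [1.44, 155.28], [-77.14, 257.14], [18.33, 153.61], [-166.67, 166.67]. Speed limits (degrees/s): [147.25, 147.25, 180, 180, 180, 180].

## Interface

Orientations are given as a 3x3 rotation matrix whose columns are the frame's x, y, z axes.
In Python, from workcell import read_state, eyes, hand_in gives the robot as it stands.
- The arm moves only by the tool send_rows, never from a script. Its argument "commands" is text: rows parted by semicolons, each of 7 numbers parted by spaces: the gripper's target within -1 to 1 (fully open at 1, half-way at 0, shut at -1), then the shift along the tool's x, y, z each as a share of 80 mm, from -1 to 1, then the turn, a rotation vector about the tool's x, y, z each as a share of 180 degrees, from -1 to 1. A call has exactly 10 rows; each row shifts and turns the commanded pose from where the row before left it, along the tool's axes as they then stand; what a row does not reach is not made up. A row lasts 1/8 s, in which the tool goes at most 62.5 mm and 10.7 degrees, less where a joint would pass 70% of its speed; a pose out of reach is approached as far as the arm can. A call with a number of a shift or a turn outside -1 to 1 is refused whole. A call with a gripper value outside its range is refused whole. The fingers move at their own pace and stop on an object; "newtons" is the grip in N (left out, the last holds). Time passes only in rows, so rows that do not move let the fingers close, or fill a call up. It gives the time, the measured TCP pose, the force and the opening at its end, in the units of the state.
- read_state(): the state, without advancing time (a new reading comes with each control period).
- eyes.snapshot(name): name is "side" or "top"; returns the picture (400x640x3 uint8, red, green, blue); there is no depth.
- eyes.camera_params(name): a dict with "K" (3x3 intrinsics, pixels), "world_from_camera" (4x4, takes a point from camera to world coordinates). Camera axes: x right, y down, z forward; pixel columns grow to the right and rows downward; lengths in m; the calibration is good to about 2 mm. A picture is of the moment at which its call begins. camera_params takes no time and is no camera call.
- hand_in(): hands the job in, once; it reports no verdict.
The state is a dict: "t": time; "joint_pos": joint angles; "joint_velocities": joint speeds; "joint_torque": joint torques, N m; "tcp_pos": TCP position; "eef_rot": TCP orientation; "contact_force": force on the tool from outside, world axes, zero at the start; "moment": the same for the moment, N m; "width": finger opening in m.
Only numpy, scipy, OpenCV 4.12 (cv2) and the standard library are available. Lean on these libraries where they do the work, as an engineer would, in place of code of your own. Each camera call takes 0.05 s, during which the arm holds its last target.

## Task

Bedtime parade: line the four peg dolls up in order of height on the four round spots of the lilac runner, the smallest on the spot next to the yellow moon and each next one taller towards the star. Each doll must stand upright by itself in the middle of its own spot, wholly on it. Leave the glass dome where it stands.

Things in the scene. Friction and masses are not known exactly. Their poses are not given: they have to be found in the camera images.
- doll_yellow: wooden peg doll: yellow dress and bonnet; the smallest; 52 mm tall in all. A plain upright round body 34 mm across from the foot up to 28 mm, with a ball head 28 mm across on top. Loose, light (26 g or so), standing upright on the table at the start. Origin: centre of its foot; z up along the doll.
- doll_green: wooden peg doll: green dress and bonnet; the second smallest; 66 mm tall in all. A plain upright round body 34 mm across from the foot up to 42 mm, with a ball head 28 mm across on top. Loose, light (34 g or so), standing upright on the table at the start. Origin: centre of its foot; z up along the doll.
- doll_red: wooden peg doll: red dress and bonnet; the second tallest; 80 mm tall in all. A plain upright round body 34 mm across from the foot up to 56 mm, with a ball head 28 mm across on top. Loose, light (42 g or so), standing upright on the table at the start. Origin: centre of its foot; z up along the doll.
- doll_blue: wooden peg doll: blue dress and bonnet; the tallest; 94 mm tall in all. A plain upright round body 34 mm across from the foot up to 70 mm, with a ball head 28 mm across on top. Loose, light (50 g or so), standing upright on the table at the start. Origin: centre of its foot; z up along the doll.
- spot_white: flat round white spot, 60 mm across, fixed, one of four in a straight row at 72 mm spacing along a lilac runner (72 by 430 mm, 3 mm thick, fixed on the table). Origin: centre of its underside; its top, on which a doll stands, is 2 mm above the origin and 5 mm above the table. The spots' own colours mean nothing and are in a different order each time; they do not match the dolls.
- spot_pink: flat round pink spot, 60 mm across, fixed, one of four in a straight row at 72 mm spacing along a lilac runner (72 by 430 mm, 3 mm thick, fixed on the table). Origin: centre of its underside; its top, on which a doll stands, is 2 mm above the origin and 5 mm above the table. The spots' own colours mean nothing and are in a different order each time; they do not match the dolls.
- spot_mint: flat round mint spot, 60 mm across, fixed, one of four in a straight row at 72 mm spacing along a lilac runner (72 by 430 mm, 3 mm thick, fixed on the table). Origin: centre of its underside; its top, on which a doll stands, is 2 mm above the origin and 5 mm above the table. The spots' own colours mean nothing and are in a different order each time; they do not match the dolls.
- spot_cream: flat round cream-coloured spot, 60 mm across, fixed, one of four in a straight row at 72 mm spacing along a lilac runner (72 by 430 mm, 3 mm thick, fixed on the table). Origin: centre of its underside; its top, on which a doll stands, is 2 mm above the origin and 5 mm above the table. The spots' own colours mean nothing and are in a different order each time; they do not match the dolls.
- moon: yellow plastic crescent moon, about 50 mm across, 17 mm high at most, fixed on the runner in line with the spots at one end of the row, 72 mm from the nearest spot (a blue star of similar size marks the other end). Which end varies. Origin: centre of the crescent's circle, on the runner's top (3 mm above the table).
- dome: clear glass dome on a round wooden base 80 mm across with a red rose inside, 107 mm high in all, loose, standing beyond the runner. Bystander to be left alone. Origin: centre of the base's underside.

How it is judged:
By the outcome, as a careful person would: the job done as asked, in the order asked, and still so for the second after the job is handed in, with the robot touching nothing.
It also fails if it takes over 96 s, if anything falls off the work surface, if the arm or the gripper's body presses on something with over 40 N, if the wrist force passes 120 N, or if a joint passes its speed limit or range.

## Working session

There is one attempt and no reset: what is moved stays moved. The work goes in short steps, Python scripts to look and compute and a tool call to move; the robot and the scene stay as the last step left them, time stands still between calls to the robot, and variables do not carry over. Pictures are saved under pics/ and viewed, and the job is handed in when it is done.

Besides the shell and the picture viewer there is one more tool, called after ">>>" as name(argument=value, ...) on one line, values as JSON. send_rows: Moves the arm, as the interface text tells. Its arguments: {"type":"object","properties":{"commands":{"type":"string"},"newtons":{"type":"number"}},"required":["commands"]}

```bash
mkdir -p pics; ls
python3 - <<'E'
from workcell import read_state, eyes
import cv2
print(read_state())
for n in("side","top"):
    cv2.imwrite(f"pics/{n}0.png",eyes.snapshot(n)[:,:,::-1]); p=eyes.camera_params(n); print(n,p)
E
```

```text
pics
{'t': 0.0, 'joint_pos': array([ 5.98412846e+01,  7.13451205e+00,  9.46334380e+01, -1.11704059e-03,
        7.83500402e+01, -4.73228117e+00]), 'joint_velocities': array([ 0.03337658,  0.01443761,  0.00722187, -0.02622221,  0.10937558,
        0.06501516]), 'joint_torque': array([ 2.32240622e-03, -4.23578918e+01, -3.65469575e+01, -4.64514562e-05,
        6.82899234e-03,  2.53289971e-05]), 'tcp_pos': array([0.27882195, 0.58653776, 0.24704813]), 'eef_rot': array([[ 4.29347236e-01, -1.01808489e-03, -9.03138923e-01],
       [ 9.03137161e-01, -1.79015438e-03,  4.29348417e-01],
       [-2.05387124e-03, -9.99997879e-01,  1.50872459e-04]]), 'contact_force': array([ 0.32970752,  0.71875799, -0.37936708]), 'moment': array([-0.00855802, -0.01249397,  0.03532629]), 'width': 0.08523501489306337}
side {'K': array([[379.42594729,   0.        , 322.51756902],
       [  0.        , 379.42594729, 196.01449196],
       [  0.        ,   0.        ,   1.        ]]), 'world_from_camera': array([[ 0.73161089, -0.54024459,  0.41578996,  0.19511964],
       [-0.68162436, -0.56934949,  0.45959699, -0.41024677],
       [-0.01156499, -0.61965872, -0.78478616,  0.69435443],
       [ 0.        ,  0.        ,  0.        ,  1.        ]])}
top {'K': array([[406.80019892,   0.        , 323.01377218],
       [  0.        , 406.80019892, 201.861073  ],
       [  0.        ,   0.        ,   1.        ]]), 'world_from_camera': array([[-0.00719382, -0.98986936,  0.14179882,  0.42584294],
       [-0.99978937,  0.00439408, -0.02004775,  0.00561738],
       [ 0.01922158, -0.14191318, -0.98969247,  0.92072758],
       [ 0.        ,  0.        ,  0.        ,  1.        ]])}
```

View pics/side0.png

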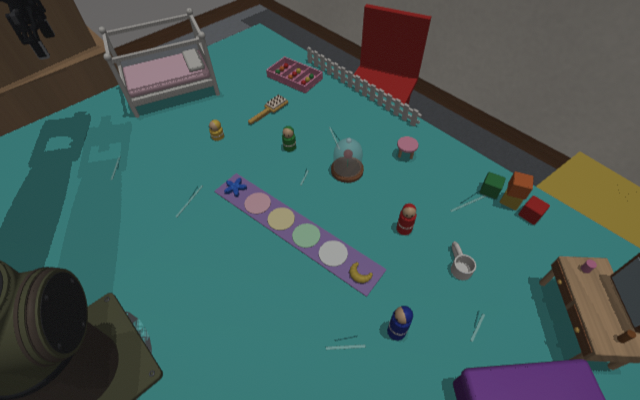

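View pics/top0.png

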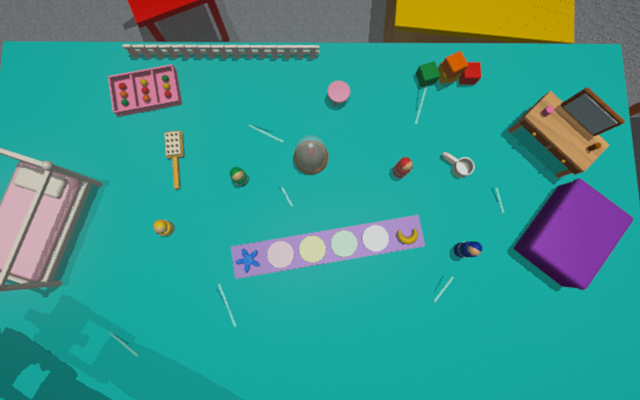

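Both views show the moon next to the white spot (top 376,238) and the star next to the pink one (top 280,254). So yellow goes to white, green to mint, red to cream and blue to pink. I'll enlarge crops to read pixels more closely.

Run:
```python
import cv2, numpy as np
def grid(n,boxes,out):
    im=cv2.imread(f"pics/{n}0.png"); t=[]
    for x,y in boxes:
        c=cv2.resize(im[y:y+44,x:x+44],None,fx=8.0,fy=8.0,interpolation=cv2.INTER_CUBIC)
        c=np.clip(c*1.6,0,255).astype(np.uint8)
        for k in range(0,44,10):
            cv2.putText(c,str(x+k),(k*8+2,10),0,.35,(255,255,255)); cv2.putText(c,str(y+k),(0,k*8+12),0,.35,(0,255,255))
            cv2.line(c,(k*8,0),(k*8,352),(90,90,90),1); cv2.line(c,(0,k*8),(352,k*8),(90,90,90),1)
        t.append(c)
    o=np.vstack([np.hstack(t[:2]),np.hstack(t[2:])]); o=cv2.resize(o,(600,600),interpolation=cv2.INTER_AREA); cv2.imwrite(out,o)
grid("top",[(142,206),(218,154),(380,146),(446,228)],"pics/tg.png")
grid("side",[(195,108),(268,118),(384,196),(380,300)],"pics/sg.png")
def box(n,x0,x1,y0,y1,out,f=4):
    im=cv2.imread(f"pics/{n}0.png")[y0:y1,x0:x1]
    im=np.clip(im*1.4,0,255).astype(np.uint8)
    c=cv2.resize(im,None,fx=f,fy=f,interpolation=cv2.INTER_CUBIC)
    for k in range(x0,x1,10): cv2.line(c,((k-x0)*f,0),((k-x0)*f,c.shape[0]),(90,90,90),1);cv2.putText(c,str(k),((k-x0)*f,10),0,.35,(0,0,0))
    for k in range(y0,y1,10): cv2.line(c,(0,(k-y0)*f),(c.shape[1],(k-y0)*f),(90,90,90),1);cv2.putText(c,str(k),(0,(k-y0)*f+12),0,.35,(0,0,0))
    cv2.imwrite(out,c)
box("top",230,430,210,280,"pics/tr.png")
box("side",210,390,170,295,"pics/sr.png")
```

```text
(no output)
```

View pics/tg.png

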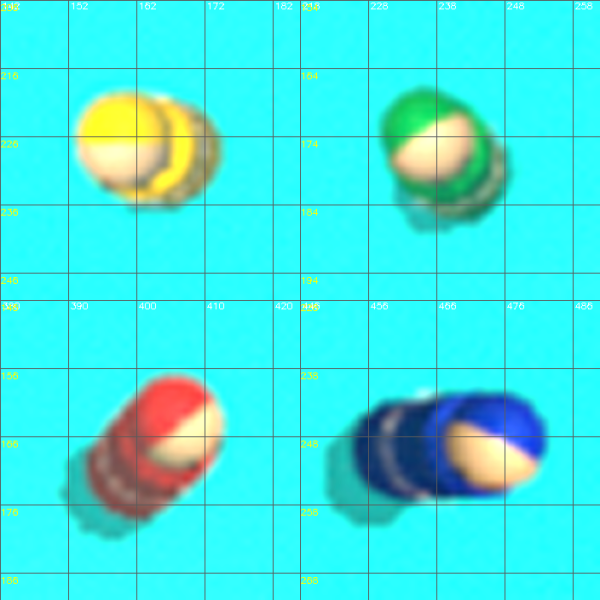

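View pics/sg.png

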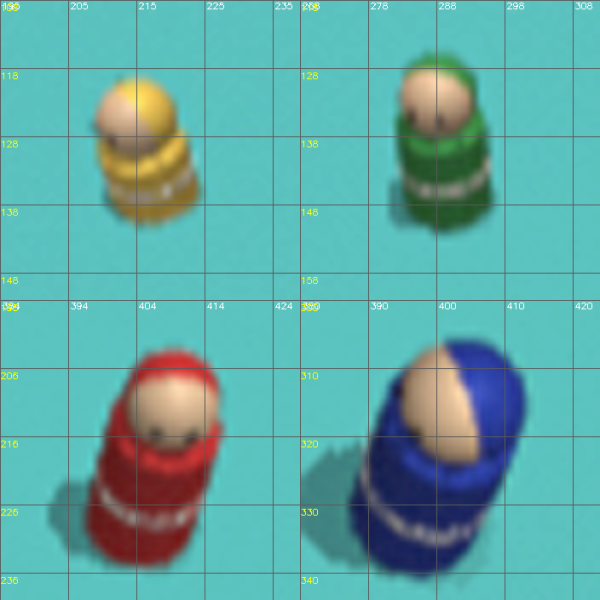

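View pics/tr.png

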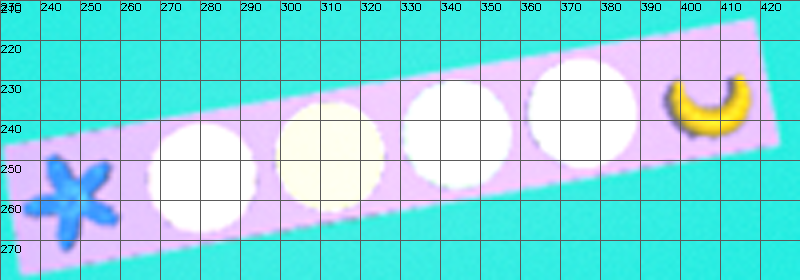

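View pics/sr.png

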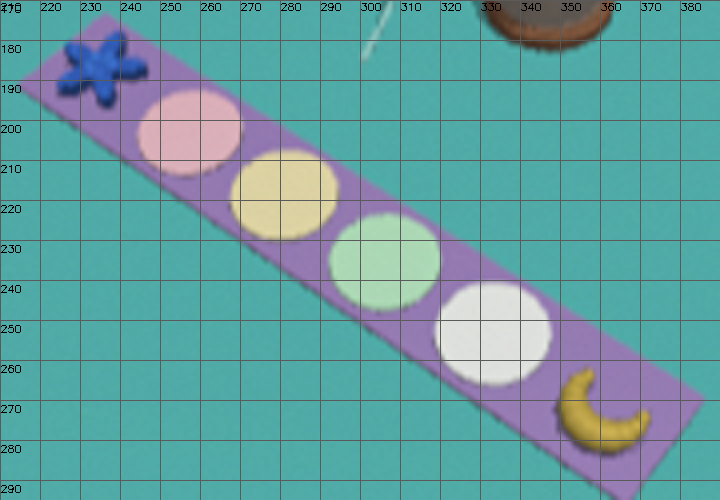

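```bash
cat > h.py <<'E'
import numpy as np, cv2
from scipy.optimize import least_squares, minimize
from workcell import read_state, eyes
P={n:eyes.camera_params(n) for n in("side","top")}
def proj(n,X):
    X=np.atleast_2d(X); T=np.linalg.inv(P[n]["world_from_camera"]); c=X@T[:3,:3].T+T[:3,3]; q=c@P[n]["K"].T
    return q[:,:2]/q[:,2:]
def ray(n,uv):
    W=P[n]["world_from_camera"]; d=W[:3,:3]@np.linalg.inv(P[n]["K"])@np.array([uv[0],uv[1],1.]); return W[:3,3],d
def tri(a,b):
    f=lambda X:np.r_[proj("top",X)[0]-a,proj("side",X)[0]-b]
    r=least_squares(f,[.5,0,.05]); return r.x,r.fun
def onz(n,uv,z):
    o,d=ray(n,uv); return o+d*(z-o[2])/d[2]
H=dict(yellow=.052,green=.066,red=.080,blue=.094)
a=np.linspace(0,2*np.pi,48)
def model(h):
    L=[np.c_[.017*np.cos(a),.017*np.sin(a),0*a+z] for z in(0,h-.024)]
    for t in np.linspace(-1.5,1.5,15): L.append(np.c_[.014*np.cos(t)*np.cos(a),.014*np.cos(t)*np.sin(a),0*a+h-.014+.014*np.sin(t)])
    return np.vstack(L)
def parts(h):
    m=model(h); return m[:96],m[96:]
def sil(n,h,p,box,s=8):
    x0,y0,x1,y1=box; M=np.zeros(((y1-y0)*s,(x1-x0)*s),np.uint8)
    for q in parts(h):
        uv=(proj(n,q+p)+.5-[x0,y0])*s
        cv2.fillConvexPoly(M,cv2.convexHull(uv.astype(np.float32)).round().astype(np.int32),255)
    return cv2.resize(M,(x1-x0,y1-y0),interpolation=cv2.INTER_AREA)/255.
def mask(im,box):
    x0,y0,x1,y1=box; c=im[y0:y1,x0:x1].astype(float)
    # background (teal lit / shadow) chromaticity distance
    s=c.sum(2,keepdims=True)+1; ch=c/s
    b=im[[y0,y0,y1-1,y1-1],[x0,x1-1,x0,x1-1]].astype(float); b=np.median(b,0); b/=b.sum()
    d=np.linalg.norm(ch-b,axis=2); return np.clip((d-.03)/.08,0,1)
def fit(name,ims,boxes,p0):
    h=H[name]; ms={n:mask(ims[n],boxes[n]) for n in boxes}
    f=lambda p:sum(((sil(n,h,p/1000,boxes[n])-ms[n])**2).sum() for n in boxes)
    best=None
    S=np.array(p0)*1000
    r=minimize(f,S,method="Nelder-Mead",options=dict(initial_simplex=[S,S+[8,0,0],S+[0,8,0],S+[0,0,8]],xatol=.05,fatol=.01))
    return r.x/1000,r.fun,{n:ms[n].sum() for n in ms}
E
cat > m.py <<'E'
from h import *
ims={n:cv2.imread(f"pics/{n}0.png")[:,:,::-1] for n in P}
tp=dict(yellow=(142,206),green=(218,154),red=(380,146),blue=(446,228))
sd=dict(yellow=(195,108),green=(268,118),red=(384,196),blue=(380,300))
hd=dict(yellow=((159.5,225.7),(214.5,125)),green=((236.3,173.3),(287.8,131.5)),red=((405,163.5),(408,211.5)),blue=((475,248.5),(402,314)))
for k in H:
    X,r=tri(*hd[k]); p0=X-[0,0,H[k]-.014]
    b=dict(top=tp[k]+tuple(v+44 for v in tp[k]),side=sd[k]+tuple(min(v+44,w) for v,w in zip(sd[k],(640,400))))
    print(k,"head tri",X.round(4),"resid",r.round(2),"base fit",[np.round(v,4) for v in fit(k,ims,b,p0)[:2]], )
sp=dict(pink=((280,254),(257.5,203)),cream=((312.5,249),(281,219)),mint=((344,243.5),(306,235)),white=((375.8,237.8),(332.8,253)))
C=[]
for k,(u,v) in sp.items():
    X,r=tri(u,v); a_=onz("top",u,.005); b_=onz("side",v,.005); C.append((a_+b_)/2); print(k,X.round(4),r.round(2),a_.round(4),b_.round(4))
C=np.array(C); print(np.diff(C,axis=0).round(4), np.linalg.norm(np.diff(C,axis=0),axis=1), )
m=C.mean(0); d=C[3]-C[0]; d/=np.linalg.norm(d); print("line",[ (m+d*.072*(i-1.5)).round(4) for i in range(4)],d)
print("dome",onz("top",(310,157),.05), "base side", onz("side",(347,172),0.01))
E
python3 m.py
```

```text
yellow head tri [0.5016 0.3423 0.0352] resid [-0.13  0.26  0.35 -0.06] base fit [array([0.4991, 0.3398, 0.0016]), np.float64(48.7071)]
green head tri [0.6136 0.1762 0.0511] resid [-0.11  0.18  0.24 -0.05] base fit [array([ 6.133e-01,  1.770e-01, -6.000e-04]), np.float64(17.6206)]
red head tri [ 0.6317 -0.1901  0.0604] resid [-0.29  0.39  0.44 -0.12] base fit [array([ 0.6306, -0.1906,  0.0018]), np.float64(44.6422)]
blue head tri [ 0.4463 -0.3234  0.0826] resid [-0.37  0.53  0.5  -0.13] base fit [array([ 0.4477, -0.3239,  0.0013]), np.float64(25.0358)]
pink [0.4402 0.0842 0.0005] [ 0.   -0.01 -0.01  0.  ] [0.4401 0.0838 0.005 ] [0.4386 0.081  0.005 ]
cream [0.4508 0.0114 0.0016] [ 0.   -0.01 -0.01  0.  ] [0.4507 0.0113 0.005 ] [0.4495 0.0093 0.005 ]
mint [ 0.4625 -0.0595  0.0039] [ 0.01 -0.02 -0.02  0.  ] [ 0.4625 -0.0594  0.005 ] [ 0.4621 -0.06    0.005 ]
white [ 0.4743 -0.131   0.0041] [-0.16  0.25  0.27 -0.06] [ 0.4748 -0.1312  0.005 ] [ 0.4734 -0.1311  0.005 ]
[[ 0.0108 -0.0721  0.    ]
 [ 0.0122 -0.07    0.    ]
 [ 0.0118 -0.0715  0.    ]] [0.07286084 0.07107179 0.07242368]
line [array([0.4391, 0.0821, 0.005 ]), array([0.4507, 0.011 , 0.005 ]), array([ 0.4622, -0.0601,  0.005 ]), array([ 0.4738, -0.1311,  0.005 ])] [ 0.16066298 -0.98700932  0.        ]
dome [0.65024769 0.01584779 0.05      ] base side [0.6510331  0.00390762 0.01      ]
```

>>> send_rows(commands="1 0 -0.1 0 0 0.0513 0;1 0 -0.1 0 0 0.0513 0;1 0 -0.1 0 0 0.0513 0;1 0 -0.1 0 0 0.0513 0;1 0 -0.1 0 0 0.0513 0;1 0 -0.1 0 0 0.0513 0;1 0 0 -0.6 0 0 0;1 0 0 -0.6 0 0 0;1 0 0 -0.6 0 0 0;1 0 0 -0.4 0 0 0", newtons=25)

```text
t: 1.35
tcp_pos: [0.3071, 0.4114, 0.2957]
eef_rot: [[0.987, -0.0, -0.159], [0.159, -0.001, 0.987], [-0.001, -1.0, -0.001]]
contact_force: [0.5, 0.6, -0.1]
width: 0.0855
```

```bash
cat > go.py <<'E'
import sys; from h import *
s=read_state(); R=s["eef_rot"]; p=s["tcp_pos"]; t=np.array([float(v) for v in sys.argv[1:4]])
print("t",round(s["t"],2),"p",p.round(4),"w",round(s["width"],4),"F",s["contact_force"].round(1),"head",np.degrees(np.arctan2(R[1,0],R[0,0])).round(2),"yax",R[:,1].round(4),"j",s["joint_pos"].round(0))
print("shift mm",(R.T@(t-p)*1000).round(1),"units",(R.T@(t-p)/.08).round(3))
E
python3 go.py .5 .341 .12
```

```text
t 1.35 p [0.3071 0.4114 0.2957] w 0.0855 F [ 0.5  0.6 -0.1] head 9.13 yax [-4.e-04 -8.e-04 -1.e+00] j [ 47. -12. 108.  -0.  84.  38.]
shift mm [179.4 175.7 -99.9] units [ 2.242  2.196 -1.249]
```

>>> send_rows(commands="1 0.45 0.25 -0.25 0 0 0;1 0.45 0.25 -0.25 0 0 0;1 0.45 0.25 -0.25 0 0 0;1 0.45 0.25 -0.25 0 0 0;1 0.44 0.25 -0.25 0 0 0;1 0 0.3 0 0 0 0;1 0 0.3 0 0 0 0;1 0 0.3 0 0 0 0;1 0 0 0 0 0 0;1 0 0 0 0 0 0")

```text
t: 2.6
tcp_pos: [0.5003, 0.3433, 0.125]
eef_rot: [[0.987, 0.001, -0.159], [0.159, 0.0, 0.987], [0.001, -1.0, 0.0]]
contact_force: [0.4, -0.3, 0.5]
width: 0.0852
```

```bash
python3 go.py .5 .341 .021
python3 - <<'E'
from h import *
for n,(x,y) in dict(top=(120,180),side=(160,75)).items():
    im=eyes.snapshot(n); cv2.imwrite(f"pics/{n}1.png",im[:,:,::-1])
a=cv2.imread("pics/top1.png")[180:280,110:210]; b=cv2.imread("pics/side1.png")[75:175,165:265]
cv2.imwrite("pics/c1.png",cv2.resize(np.hstack([a,b]),None,fx=4,fy=4,interpolation=cv2.INTER_CUBIC))
E
```

```text
t 2.6 p [0.5003 0.3433 0.125 ] w 0.0852 F [ 0.4 -0.3  0.5] head 9.18 yax [ 7.e-04  4.e-04 -1.e+00] j [ 29.   8. 106.  -0.  66.  20.]
shift mm [ -0.7 104.   -2.3] units [-0.009  1.301 -0.028]
```

View pics/c1.png

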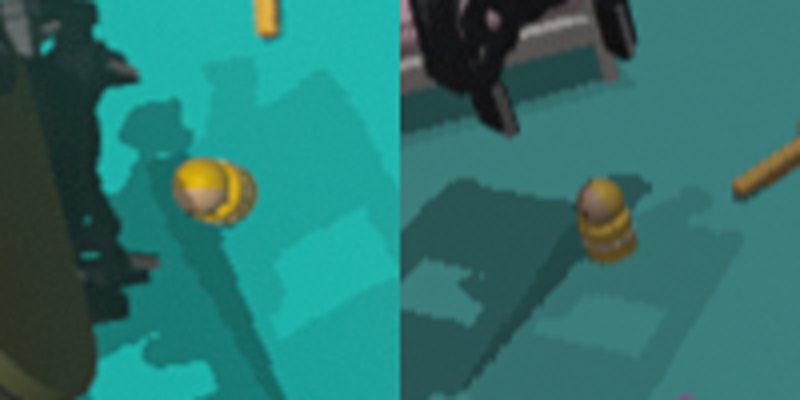

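The picture shows the open gripper about 100 mm above the yellow doll, with the doll clear between the jaws. I'll go down and close.

>>> send_rows(commands="1 -0.01 0.3 -0.03 0 0 0;1 0 0.3 0 0 0 0;1 0 0.3 0 0 0 0;1 0 0.3 0 0 0 0;1 0 0.1 0 0 0 0;1 0 0 0 0 0 0;-1 0 0 0 0 0 0;-1 0 0 0 0 0 0;-1 0 0 0 0 0 0;-1 0 0 0 0 0 0", newtons=25)

```text
t: 3.95
tcp_pos: [0.5002, 0.3409, 0.0212]
eef_rot: [[0.987, 0.001, -0.159], [0.159, 0.001, 0.987], [0.001, -1.0, 0.001]]
contact_force: [-0.4, 0.3, 4.4]
width: 0.033
```

```bash
python3 go.py .4738 -.1311 .16
python3 - <<'E'
from h import *
for n in P:
    im=eyes.snapshot(n); cv2.imwrite(f"pics/{n}2.png",im[:,:,::-1])
a=cv2.imread("pics/top2.png")[180:280,110:210]; b=cv2.imread("pics/side2.png")[75:175,165:265]
cv2.imwrite("pics/c2.png",cv2.resize(np.hstack([a,b]),None,fx=4,fy=4,interpolation=cv2.INTER_CUBIC))
E
```

```text
t 3.95 p [0.5002 0.3409 0.0212] w 0.033 F [-0.4  0.3  4.4] head 9.17 yax [ 1.3e-03  8.0e-04 -1.0e+00] j [ 29.  15. 109.   0.  56.  20.]
shift mm [-101.  -139.2 -461.7] units [-1.263 -1.74  -5.772]
```

View pics/c2.png

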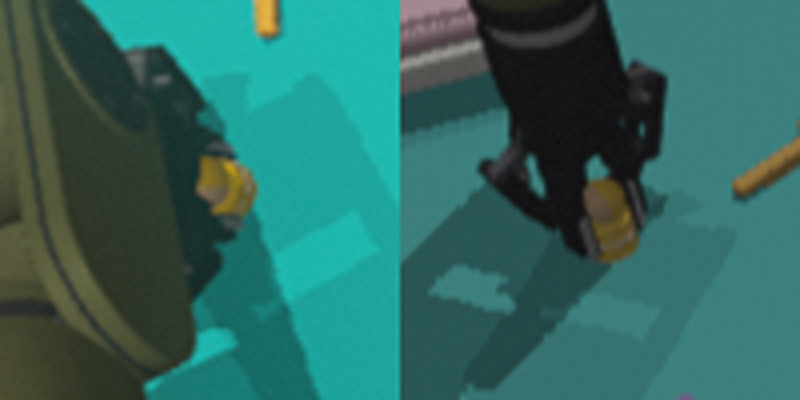

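The doll is held, with the opening at 33 mm. Next I lift it and carry it to the white spot.

>>> send_rows(commands="-1 0 -0.3 0 0 0 0;-1 0 -0.6 0 0 0 0;-1 0 -0.6 -0.3 0 0 0;-1 -0.2 -0.24 -0.7 0 0 0;-1 -0.2 0 -0.7 0 0 0;-1 -0.2 0 -0.7 0 0 0;-1 -0.2 0 -0.7 0 0 0;-1 -0.2 0 -0.7 0 0 0;-1 -0.2 0 -0.7 0 0 0;-1 -0.06 0 -0.7 0 0 0")

```text
t: 5.3
tcp_pos: [0.4652, -0.0878, 0.1591]
eef_rot: [[0.987, -0.0, -0.159], [0.159, 0.0, 0.987], [-0.0, -1.0, 0.0]]
contact_force: [1.0, 0.6, 0.3]
width: 0.0329
```

```bash
python3 go.py .4738 -.1311 .10
```

```text
t 5.3 p [ 0.4652 -0.0878  0.1591] w 0.0329 F [1.  0.6 0.3] head 9.16 yax [-3.e-04  2.e-04 -1.e+00] j [-17. -12. 122.   0.  70. -26.]
shift mm [  1.6  59.1 -44.2] units [ 0.02   0.738 -0.552]
```

>>> send_rows(commands="-1 0.02 0 -0.3 0 0 0;-1 0 0.2 -0.26 0 0 0;-1 0 0.3 0 0 0 0;-1 0 0.3 0 0 0 0;-1 0 0.3 0 0 0 0;-1 0 0.2 0 0 0 0;-1 0 0.1 0 0 0 0;-1 0 0.1 0 0 0 0;-1 0 0 0 0 0 0;-1 0 0 0 0 0 0")

```text
t: 6.55
tcp_pos: [0.4756, -0.1303, 0.0402]
eef_rot: [[0.987, 0.001, -0.159], [0.159, -0.0, 0.987], [0.001, -1.0, -0.001]]
contact_force: [-1.0, -0.1, 0.5]
width: 0.0329
```

```bash
python3 go.py .4738 -.1311 .0265
cat > snap.py <<'E'
import sys; from h import *
i=sys.argv[1]; X=np.array([float(v) for v in sys.argv[2:5]]); o=[]
for n in P:
    im=eyes.snapshot(n)[:,:,::-1]; cv2.imwrite(f"pics/{n}{i}.png",im); u=proj(n,X)[0].round().astype(int)
    x=int(np.clip(u[0]-45,0,550)); y=int(np.clip(u[1]-50,0,310)); print(n,"crop origin",x,y)
    o.append(im[y:y+90,x:x+90])
c=cv2.resize(np.hstack(o),None,fx=4.4,fy=4.4,interpolation=cv2.INTER_CUBIC); cv2.imwrite(f"pics/c{i}.png",c)
E
python3 snap.py 3 .474 -.131 .03
```

```text
t 6.55 p [ 0.4756 -0.1303  0.0402] w 0.0329 F [-1.  -0.1  0.5] head 9.17 yax [ 1.1e-03 -5.0e-04 -1.0e+00] j [-22.   1. 123.  -0.  56. -31.]
shift mm [-1.9 13.7 -0.5] units [-0.024  0.171 -0.006]
side crop origin 288 197
top crop origin 332 188
```

View pics/c3.png

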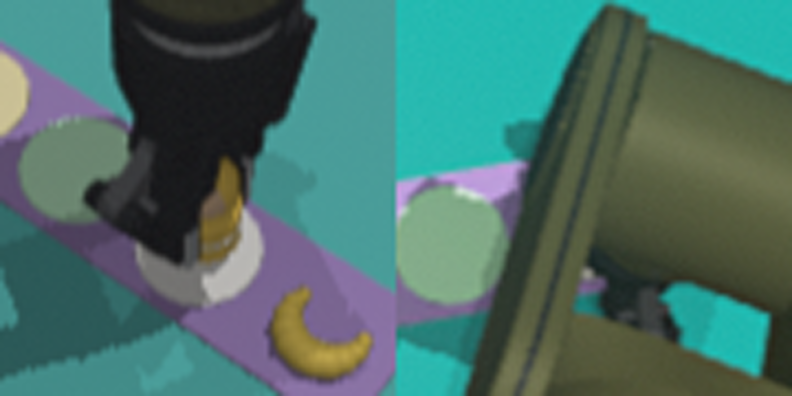

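>>> send_rows(commands="-1 -0.024 0.08 0 0 0 0;-1 0 0.08 0 0 0 0;-1 0 0.01 0 0 0 0;-1 0 0 0 0 0 0;-0.1 0 0 0 0 0 0;0.2 0 0 0 0 0 0;0.6 0 0 0 0 0 0;1 0 0 0 0 0 0;1 0 0 0 0 0 0;1 0 -0.2 0 0 0 0")

```text
t: 7.9
tcp_pos: [0.472, -0.13, 0.0412]
eef_rot: [[0.987, -0.003, -0.159], [0.159, 0.001, 0.987], [-0.003, -1.0, 0.002]]
contact_force: [0.7, -0.2, -0.6]
width: 0.0855
```

```bash
python3 go.py .6133 .1766 .17
```

```text
t 7.9 p [ 0.472  -0.13    0.0412] w 0.0855 F [ 0.7 -0.2 -0.6] head 9.17 yax [-0.0032  0.0012 -1.    ] j [-22.   0. 124.  -0.  56. -31.]
shift mm [ 188.  -128.9  280.4] units [ 2.35  -1.611  3.505]
```

>>> send_rows(commands="1 0 -0.5 0 0 0 0;1 0 -0.6 0 0 0 0;1 0 -0.5 0.3 0 0 0;1 0 0 0.7 0 0 0;1 0 0 0.7 0 0 0;1 0.4 0 0.6 0 0 0;1 0.5 0 0.5 0 0 0;1 0.5 0 0.5 0 0 0;1 0.5 0 0.2 0 0 0;1 0.45 0 0 0 0 0")

```text
t: 9.15
tcp_pos: [0.6153, 0.1779, 0.1713]
eef_rot: [[0.987, 0.001, -0.162], [0.162, 0.0, 0.987], [0.001, -1.0, 0.0]]
contact_force: [0.1, -0.3, -0.0]
width: 0.0852
```

```bash
python3 go.py .6133 .1766 .03;python3 snap.py 4 .474 -.131 .03
```

```text
t 9.15 p [0.6153 0.1779 0.1713] w 0.0852 F [ 0.1 -0.3 -0. ] head 9.31 yax [ 1.3e-03  4.0e-04 -1.0e+00] j [ 11.   9. 100.   0.  71.   2.]
shift mm [ -2.4 141.3  -1. ] units [-0.03   1.766 -0.013]
side crop origin 288 197
top crop origin 332 188
```

View pics/c4.png

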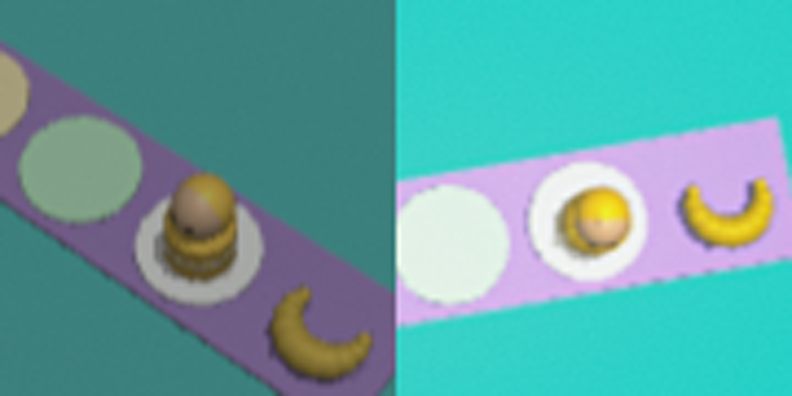

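Yellow stands upright in the middle of the white spot (crop: foot about (200,248), spot centre (199,246)). Next is green.

>>> send_rows(commands="1 -0.03 0.3 -0.013 0 0 0;1 0 0.5 0 0 0 0;1 0 0.4 0 0 0 0;1 0 0.3 0 0 0 0;1 0 0.25 0 0 0 0;1 0 0 0 0 0 0;-1 0 0 0 0 0 0;-1 0 0 0 0 0 0;-1 0 0 0 0 0 0;-1 0 0 0 0 0 0")

```text
t: 10.5
tcp_pos: [0.6128, 0.1747, 0.0312]
eef_rot: [[0.987, 0.002, -0.159], [0.159, 0.0, 0.987], [0.002, -1.0, 0.0]]
contact_force: [-0.4, 0.3, 3.8]
width: 0.0332
```

```bash
python3 go.py .4622 -.0601 .18
```

```text
t 10.5 p [0.6128 0.1747 0.0312] w 0.0332 F [-0.4  0.3  3.8] head 9.17 yax [ 1.9e-03  4.0e-04 -1.0e+00] j [ 11.  18. 104.   0.  58.   2.]
shift mm [-185.8 -149.2 -207.8] units [-2.323 -1.865 -2.597]
```

>>> send_rows(commands="-1 0 -0.3 0 0 0 0;-1 0 -0.6 0 0 0 0;-1 0 -0.6 0 0 0 0;-1 -0.4 -0.36 -0.3 0 0 0;-1 -0.6 0 -0.4 0 0 0;-1 -0.6 0 -0.4 0 0 0;-1 -0.5 0 -0.5 0 0 0;-1 -0.22 0 -0.6 0 0 0;-1 0 0.2 -0.42 0 0 0;-1 0 0.4 0 0 0 0")

```text
t: 11.75
tcp_pos: [0.4634, -0.0643, 0.1321]
eef_rot: [[0.988, 0.005, -0.156], [0.156, -0.002, 0.988], [0.004, -1.0, -0.002]]
contact_force: [-0.1, -0.5, -1.6]
width: 0.0334
```

```bash
python3 go.py .4624 -.0622 .0365
```

```text
t 11.75 p [ 0.4634 -0.0643  0.1321] w 0.0334 F [-0.1 -0.5 -1.6] head 8.97 yax [ 0.0047 -0.0015 -1.    ] j [-14. -11. 124.  -0.  67. -23.]
shift mm [-1.1 95.6  2.4] units [-0.014  1.195  0.031]
```

>>> send_rows(commands="-1 0 0.3 0.015 0 0 0;-1 0 0.3 0 0 0 0;-1 0 0.3 0 0 0 0;-1 0 0.1 0 0 0 0;-1 0 0.03 0 0 0 0;-1 0 0 0 0 0 0;-1 0 0 0 0 0 0;-1 0 0 0 0 0 0;-1 0 0 0 0 0 0;-1 0 0 0 0 0 0")

```text
t: 13.0
tcp_pos: [0.462, -0.0608, 0.0484]
eef_rot: [[0.987, 0.0, -0.159], [0.159, -0.0, 0.987], [0.0, -1.0, -0.0]]
contact_force: [0.2, -0.1, 0.7]
width: 0.0329
```

```bash
python3 go.py .4624 -.0622 .0365;python3 snap.py 5 .462 -.06 .03
```

```text
t 13.0 p [ 0.462  -0.0608  0.0484] w 0.0329 F [ 0.2 -0.1  0.7] head 9.17 yax [ 2.e-04 -1.e-04 -1.e+00] j [-14.  -4. 127.  -0.  57. -23.]
shift mm [ 0.2 11.9 -1.5] units [ 0.002  0.149 -0.018]
side crop origin 260 179
top crop origin 300 193
```

View pics/c5.png

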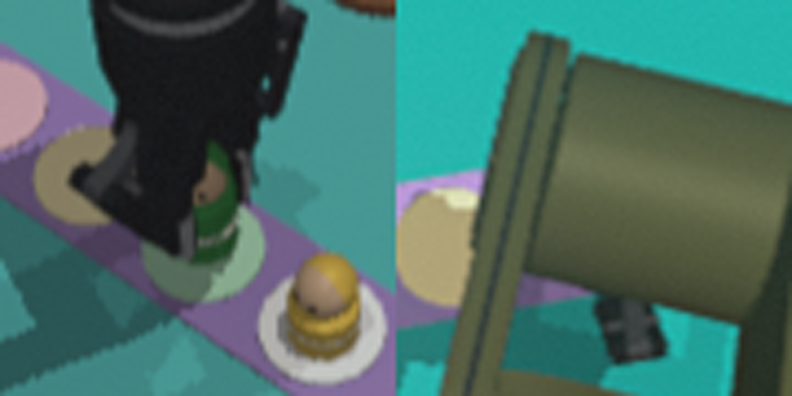

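The picture shows green held about 12 mm above the mint spot and centred over it, with the fingers clear of yellow. I'll lower and release.

>>> send_rows(commands="-1 0 0.07 -0.015 0 0 0;-1 0 0.07 0 0 0 0;-1 0 0.01 0 0 0 0;-1 0 0 0 0 0 0;-0.1 0 0 0 0 0 0;0.2 0 0 0 0 0 0;0.6 0 0 0 0 0 0;1 0 0 0 0 0 0;1 0 0 0 0 0 0;1 0 -0.2 0 0 0 0")

```text
t: 14.35
tcp_pos: [0.4609, -0.0616, 0.0516]
eef_rot: [[0.987, -0.003, -0.159], [0.159, 0.001, 0.987], [-0.003, -1.0, 0.001]]
contact_force: [-0.2, -0.4, 0.1]
width: 0.0856
```

```bash
python3 go.py .6308 -.1904 .18
```

```text
t 14.35 p [ 0.4609 -0.0616  0.0516] w 0.0856 F [-0.2 -0.4  0.1] head 9.17 yax [-3.3e-03  8.0e-04 -1.0e+00] j [-14.  -4. 126.   0.  58. -23.]
shift mm [ 146.8 -129.  -154. ] units [ 1.835 -1.613 -1.925]
```

>>> send_rows(commands="1 0 -0.5 0 0 0 0;1 0 -0.6 0 0 0 0;1 0 -0.5 -0.2 0 0 0;1 0.3 0 -0.5 0 0 0;1 0.4 0 -0.5 0 0 0;1 0.4 0 -0.4 0 0 0;1 0.4 0 -0.33 0 0 0;1 0.34 0 0 0 0 0;1 0 0.3 0 0 0 0;1 0 0.3 0 0 0 0")

```text
t: 15.6
tcp_pos: [0.633, -0.1911, 0.1335]
eef_rot: [[0.987, 0.002, -0.16], [0.16, -0.001, 0.987], [0.002, -1.0, -0.001]]
contact_force: [0.8, 0.6, 0.0]
width: 0.0854
```

```bash
python3 go.py .6308 -.1904 .042;python3 snap.py 6 .53 -.12 .03
```

```text
t 15.6 p [ 0.633  -0.1911  0.1335] w 0.0854 F [0.8 0.6 0. ] head 9.18 yax [ 1.9e-03 -8.0e-04 -1.0e+00] j [-21.  14.  99.  -0.  68. -31.]
shift mm [-2.2 91.4  1.2] units [-0.027  1.143  0.015]
side crop origin 304 177
top crop origin 327 162
```

View pics/c6.png

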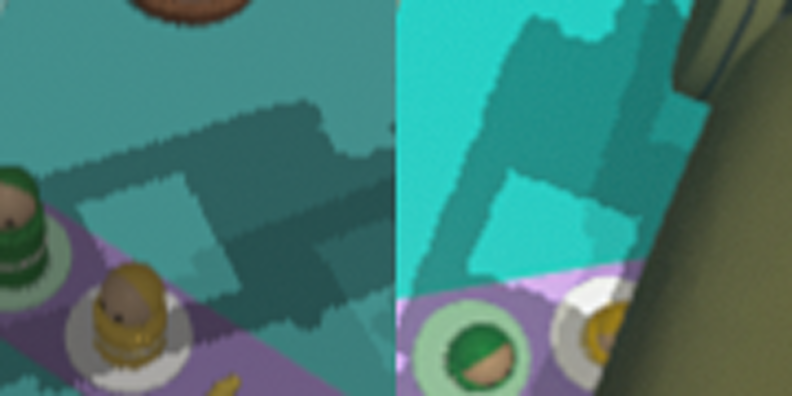

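Green and yellow are both standing. Next is red.

>>> send_rows(commands="1 -0.027 0.3 0.015 0 0 0;1 0 0.4 0 0 0 0;1 0 0.3 0 0 0 0;1 0 0.14 0 0 0 0;1 0 0 0 0 0 0;1 0 0 0 0 0 0;-1 0 0 0 0 0 0;-1 0 0 0 0 0 0;-1 0 0 0 0 0 0;-1 0 0 0 0 0 0")

```text
t: 16.95
tcp_pos: [0.63, -0.1902, 0.0416]
eef_rot: [[0.987, 0.001, -0.159], [0.159, -0.0, 0.987], [0.001, -1.0, -0.0]]
contact_force: [-0.6, -0.3, 2.1]
width: 0.0333
```

```bash
python3 go.py .4507 .011 .21;python3 snap.py 7 .63 -.19 .03
```

```text
t 16.95 p [ 0.63   -0.1902  0.0416] w 0.0333 F [-0.6 -0.3  2.1] head 9.17 yax [ 6.e-04 -3.e-04 -1.e+00] j [-21.  19. 101.  -0.  59. -31.]
shift mm [-144.9 -168.6  227.1] units [-1.811 -2.107  2.839]
side crop origin 361 170
top crop origin 357 118
```

View pics/c7.png

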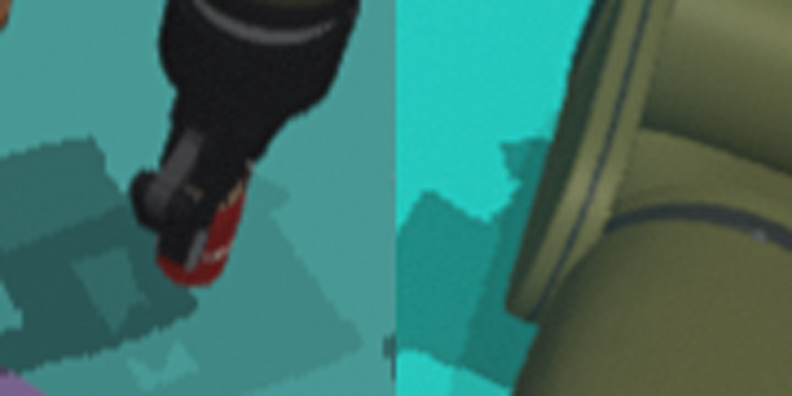

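>>> send_rows(commands="-1 0 -0.3 0 0 0 0;-1 0 -0.6 0 0 0 0;-1 0 -0.7 0 0 0 0;-1 -0.3 -0.5 0 0 0 0;-1 -0.6 0 0.3 0 0 0;-1 -0.5 0 0.5 0 0 0;-1 -0.4 0 0.5 0 0 0;-1 0 0 0.7 0 0 0;-1 0 0 0.5 0 0 0;-1 0 0 0.33 0 0 0")

```text
t: 18.3
tcp_pos: [0.4506, 0.0121, 0.2088]
eef_rot: [[0.987, -0.0, -0.161], [0.161, 0.0, 0.987], [-0.0, -1.0, 0.0]]
contact_force: [-0.6, 0.4, -0.3]
width: 0.0334
```

```bash
python3 go.py .4507 .011 .047
```

```text
t 18.3 p [0.4506 0.0121 0.2088] w 0.0334 F [-0.6  0.4 -0.3] head 9.24 yax [-2.e-04  1.e-04 -1.e+00] j [ -5. -18. 121.   0.  76. -15.]
shift mm [-1.000e-01  1.618e+02 -1.100e+00] units [-1.000e-03  2.022e+00 -1.400e-02]
```

>>> send_rows(commands="-1 0 0.3 0 0 0 0;-1 0 0.4 0 0 0 0;-1 0 0.5 0 0 0 0;-1 0 0.4 0 0 0 0;-1 0 0.2 0 0 0 0;-1 0 0.1 0 0 0 0;-1 0 0 0 0 0 0;-1 0 0 0 0 0 0;-1 0 0 0 0 0 0;-1 0 0 0 0 0 0")

```text
t: 19.55
tcp_pos: [0.4519, 0.0104, 0.0577]
eef_rot: [[0.987, 0.001, -0.159], [0.159, -0.0, 0.987], [0.001, -1.0, -0.0]]
contact_force: [-0.2, -0.2, -0.2]
width: 0.033
```

```bash
python3 go.py .4507 .011 .047;python3 snap.py 8 .45 .011 .03
```

```text
t 19.55 p [0.4519 0.0104 0.0577] w 0.033 F [-0.2 -0.2 -0.2] head 9.17 yax [ 1.2e-03 -1.0e-04 -1.0e+00] j [ -5.  -7. 128.   0.  58. -15.]
shift mm [-1.1 10.7  0.8] units [-0.014  0.134  0.01 ]
side crop origin 235 162
top crop origin 268 199
```

View pics/c8.png

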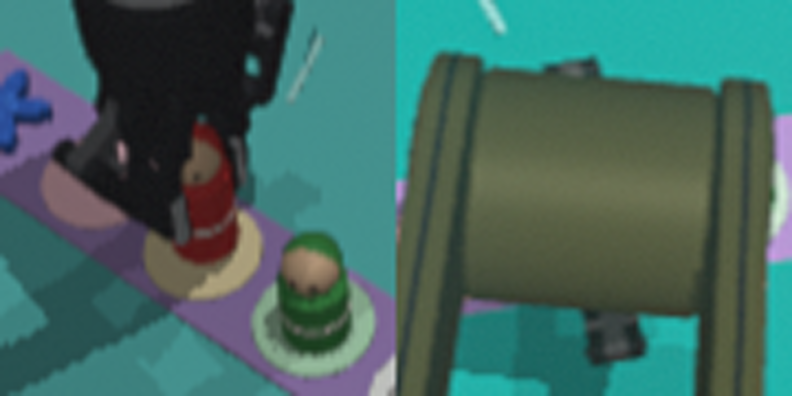

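Red hangs centred about 11 mm above the cream spot. Green is centred on mint (crop 315,320). I'll lower and release.

>>> send_rows(commands="-1 -0.014 0.07 0.01 0 0 0;-1 0 0.055 0 0 0 0;-1 0 0.01 0 0 0 0;-1 0 0 0 0 0 0;-0.1 0 0 0 0 0 0;0.2 0 0 0 0 0 0;0.6 0 0 0 0 0 0;1 0 0 0 0 0 0;1 0 0 0 0 0 0;1 0 -0.2 0 0 0 0")

```text
t: 20.9
tcp_pos: [0.449, 0.0112, 0.0616]
eef_rot: [[0.987, -0.003, -0.159], [0.159, 0.0, 0.987], [-0.003, -1.0, 0.001]]
contact_force: [-0.2, 0.1, 0.4]
width: 0.0856
```

```bash
python3 go.py .447 -.3236 .21
```

```text
t 20.9 p [0.449  0.0112 0.0616] w 0.0856 F [-0.2  0.1  0.4] head 9.16 yax [-3.4e-03  3.0e-04 -1.0e+00] j [ -5.  -7. 128.  -0.  59. -15.]
shift mm [ -55.8 -148.5 -330.1] units [-0.698 -1.856 -4.126]
```

>>> send_rows(commands="1 0 -0.5 0 0 0 0;1 0 -0.7 0 0 0 0;1 0 -0.66 -0.2 0 0 0;1 -0.1 0 -0.6 0 0 0;1 -0.1 0 -0.65 0 0 0;1 -0.1 0 -0.65 0 0 0;1 -0.1 0 -0.65 0 0 0;1 -0.1 0 -0.65 0 0 0;1 -0.1 0 -0.5 0 0 0;1 -0.1 0 -0.22 0 0 0")

```text
t: 22.15
tcp_pos: [0.4473, -0.3252, 0.2123]
eef_rot: [[0.988, 0.001, -0.158], [0.158, -0.001, 0.988], [0.001, -1.0, -0.001]]
contact_force: [0.3, -0.2, -0.5]
width: 0.0857
```

```bash
python3 go.py .447 -.3236 .052;python3 snap.py 9 .45 .011 .03
```

```text
t 22.15 p [ 0.4473 -0.3252  0.2123] w 0.0857 F [ 0.3 -0.2 -0.5] head 9.06 yax [ 9.e-04 -7.e-04 -1.e+00] j [-42.  -4. 109.   0.  75. -51.]
shift mm [ -0.2 160.3   1.7] units [-2.000e-03  2.004e+00  2.200e-02]
side crop origin 235 162
top crop origin 268 199
```

View pics/c9.png

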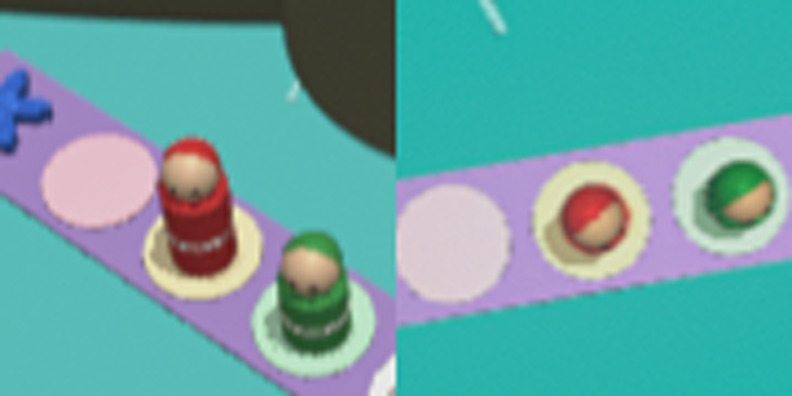

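Red stands centred on the cream spot. Now blue.

>>> send_rows(commands="1 0 0.4 0.02 0 0 0;1 0 0.5 0 0 0 0;1 0 0.5 0 0 0 0;1 0 0.4 0 0 0 0;1 0 0.2 0 0 0 0;1 0 0 0 0 0 0;-1 0 0 0 0 0 0;-1 0 0 0 0 0 0;-1 0 0 0 0 0 0;-1 0 0 0 0 0 0")

```text
t: 23.5
tcp_pos: [0.4478, -0.3223, 0.0523]
eef_rot: [[0.987, 0.001, -0.159], [0.159, -0.001, 0.987], [0.001, -1.0, -0.001]]
contact_force: [0.4, 0.6, 5.0]
width: 0.0333
```

```bash
python3 go.py .4391 .0821 .23;python3 snap.py 10 .447 -.324 .03
```

```text
t 23.5 p [ 0.4478 -0.3223  0.0523] w 0.0333 F [0.4 0.6 5. ] head 9.16 yax [ 0.0014 -0.0012 -1.    ] j [-41.   7. 116.   0.  58. -50.]
shift mm [  55.9 -178.2  400.3] units [ 0.699 -2.227  5.004]
side crop origin 353 275
top crop origin 421 199
```

View pics/c10.png

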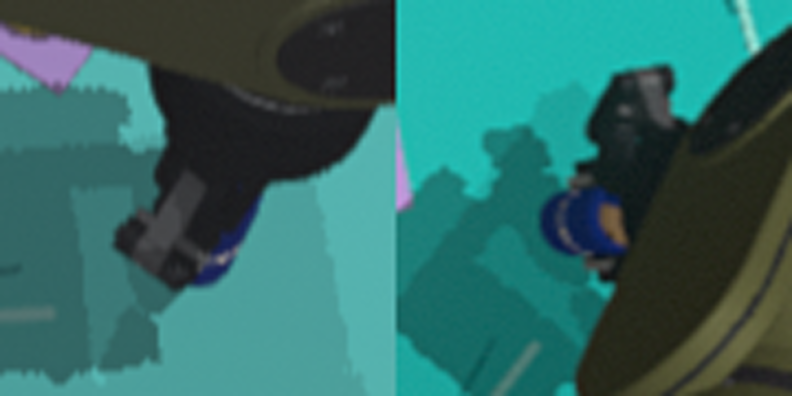

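>>> send_rows(commands="-1 0 -0.3 0 0 0 0;-1 0 -0.6 0 0 0 0;-1 0 -0.7 0 0 0 0;-1 0.1 -0.6 0.1 0 0 0;-1 0.1 0 0.5 0 0 0;-1 0.1 0 0.65 0 0 0;-1 0.1 0 0.65 0 0 0;-1 0.1 0 0.65 0 0 0;-1 0.1 0 0.65 0 0 0;-1 0.1 0 0.65 0 0 0")

```text
t: 24.85
tcp_pos: [0.4529, -0.0071, 0.2267]
eef_rot: [[0.987, -0.0, -0.159], [0.159, 0.0, 0.987], [-0.0, -1.0, 0.0]]
contact_force: [0.3, 0.2, -0.2]
width: 0.0334
```

```bash
python3 go.py .4391 .0834 .0573
```

```text
t 24.85 p [ 0.4529 -0.0071  0.2267] w 0.0334 F [ 0.3  0.2 -0.2] head 9.15 yax [-1.e-04  0.e+00 -1.e+00] j [ -8. -18. 120.   0.  78. -17.]
shift mm [  0.8 169.4  91.5] units [0.01  2.118 1.144]
```

>>> send_rows(commands="-1 0 0 0.5 0 0 0;-1 0 0 0.4 0 0 0;-1 0 0 0.25 0 0 0;-1 0 0.3 0 0 0 0;-1 0 0.5 0 0 0 0;-1 0 0.5 0 0 0 0;-1 0 0.4 0 0 0 0;-1 0 0.2 0 0 0 0;-1 0 0.05 0 0 0 0;-1 0 0 0 0 0 0")

```text
t: 26.1
tcp_pos: [0.4395, 0.0822, 0.072]
eef_rot: [[0.987, 0.001, -0.159], [0.159, 0.0, 0.987], [0.001, -1.0, -0.0]]
contact_force: [-0.8, 0.4, -0.9]
width: 0.0331
```

```bash
python3 go.py .4391 .0834 .0575;python3 snap.py 11 .44 .082 .03
```

```text
t 26.1 p [0.4395 0.0822 0.072 ] w 0.0331 F [-0.8  0.4 -0.9] head 9.16 yax [ 1.4e-03  1.0e-04 -1.0e+00] j [  4.  -9. 128.   0.  60.  -5.]
shift mm [-0.3 14.5  1.3] units [-0.003  0.181  0.016]
side crop origin 211 146
top crop origin 235 204
```

View pics/c11.png

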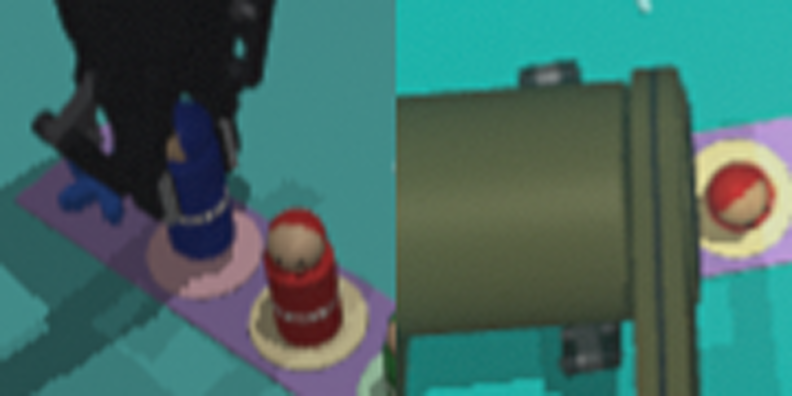

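Blue hangs centred about 14 mm above the pink spot. I'll lower and release.

>>> send_rows(commands="-1 0 0.09 0.015 0 0 0;-1 0 0.08 0 0 0 0;-1 0 0.01 0 0 0 0;-1 0 0 0 0 0 0;-0.1 0 0 0 0 0 0;0.2 0 0 0 0 0 0;0.6 0 0 0 0 0 0;1 0 0 0 0 0 0;1 0 0 0 0 0 0;1 0 -0.2 0 0 0 0")

```text
t: 27.45
tcp_pos: [0.4374, 0.0833, 0.072]
eef_rot: [[0.987, -0.003, -0.159], [0.159, -0.0, 0.987], [-0.003, -1.0, 0.0]]
contact_force: [0.8, 0.7, -0.5]
width: 0.0852
```

>>> send_rows(commands="1 0 -0.4 0 0 0 0;1 0 -0.6 0 0 0 0;1 0 -0.6 0 0 0 0;1 0 -0.3 0.2 0 0 0;1 0 0 0.5 0 0 0;1 0 0 0.6 0 0 0;1 0 0 0.6 0 0 0;1 0 0 0.6 0 0 0;1 0 0 0.3 0 0 0;1 0 0 0 0 0 0")

```text
t: 28.7
tcp_pos: [0.4026, 0.3058, 0.2259]
eef_rot: [[0.987, 0.001, -0.162], [0.162, 0.001, 0.987], [0.001, -1.0, 0.0]]
contact_force: [0.2, 0.2, -0.2]
width: 0.0854
```

```bash
python3 go.py .4391 .0834 .0575;python3 - <<'E'
from h import *
ims={}
for n in P: ims[n]=eyes.snapshot(n); cv2.imwrite(f"pics/{n}12.png",ims[n][:,:,::-1])
a=ims["top"][195:285,230:430]; b=ims["side"][140:300,205:390]
cv2.imwrite("pics/ta.png",cv2.resize(a,None,fx=4,fy=4,interpolation=cv2.INTER_CUBIC)[:,:,::-1])
cv2.imwrite("pics/sa.png",cv2.resize(b,None,fx=3.7,fy=3.7,interpolation=cv2.INTER_CUBIC)[:,:,::-1])
E
```

```text
t 28.7 p [0.4026 0.3058 0.2259] w 0.0854 F [ 0.2  0.2 -0.2] head 9.33 yax [ 1.e-03  5.e-04 -1.e+00] j [ 31. -11. 114.  -0.  77.  22.]
shift mm [-2.000e-01  1.683e+02 -2.254e+02] units [-2.000e-03  2.104e+00 -2.817e+00]
```

View pics/ta.png

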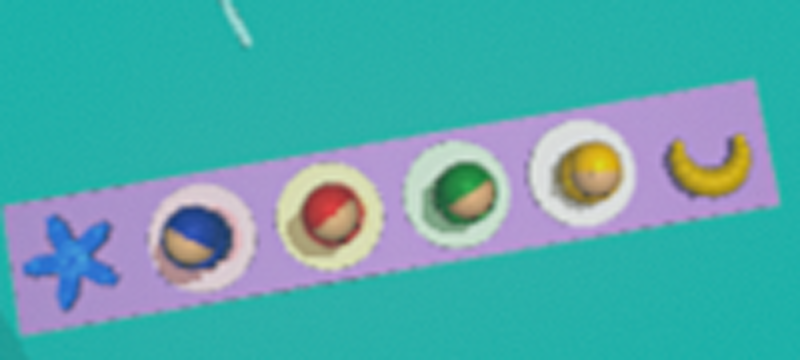

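View pics/sa.png

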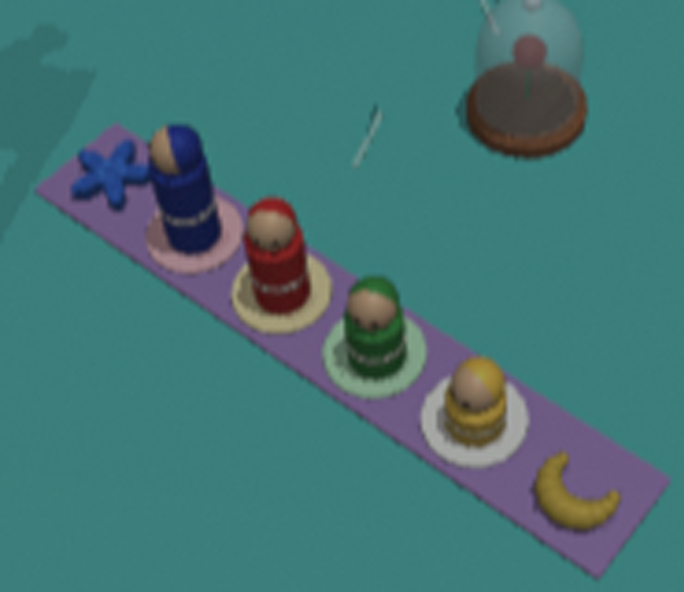

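Run:
```python
from h import *
from workcell import hand_in
T=dict(yellow=(.4738,-.1311),green=(.4622,-.0601),red=(.4507,.011),blue=(.4391,.0821))
tp=dict(blue=(198,237),red=(333,214),green=(467,192),yellow=(597,170)); sd=dict(blue=(180,150),red=(271,225),green=(373,304),yellow=(479,384))
for k in H:
    X,r=tri(np.array(tp[k])/4+[229.5,194.5],np.array(sd[k])/3.7+[204.5,139.5])
    print(k,X.round(4),"d mm",((X[:2]-T[k])*1000).round(1),"height above spot",round(X[2]+.014-.005,3))
s=read_state(); print(s["joint_velocities"].round(2))
```

```text
yellow [ 0.4747 -0.1321  0.0432] d mm [ 0.9 -1. ] height above spot 0.052
green [ 0.4626 -0.0606  0.0555] d mm [ 0.4 -0.5] height above spot 0.065
red [0.4506 0.0106 0.0706] d mm [-0.1 -0.4] height above spot 0.08
blue [0.4397 0.0787 0.0864] d mm [ 0.6 -3.4] height above spot 0.095
[-0.95 -0.17  0.52  0.03 -0.24  0.15]
```

All heads are within about 3.5 mm of their spot centres, at the right heights and upright. I'm handing in.

```bash
python3 -c "
from workcell import hand_in; print(hand_in())"
```

```text
the job is handed in; nothing more can be done
None
```

I lined the four dolls up and handed the job in after about 29 s of robot time. From the moon to the star, they are yellow on white, green on mint, red on cream and blue on pink.

**Last checks:** The final pictures from both cameras show all four dolls upright and wholly on their spots, with the gripper open and clear of everything. Measured from both views, the heads are about 1 mm from the spot centres for yellow, green and red. Blue is about 3.5 mm off. The measured doll heights match the given ones to within 1 mm.

**Disagreements:** The two views disagreed by up to 3 mm on where the pink spot is, so part of blue's offset may be measurement error. The dome was not touched and looks unmoved in the final side picture, though I did not measure its position again.

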